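# Level the potting plate with a wedge shim

### The job

The aluminium potting plate must lie level before resin is poured. First set the red spirit level lengthwise on the bare strip down the middle of the plate and let go of it; then slide the wooden wedge, thin end first, through the gate between the two steel claw blocks and ease it under the plate's low end until the bubble rests between the two black lines, and leave the wedge there carrying that end. Feel your way: do not jam the wedge against the blocks or drive the plate up hard against their claws, press on the plate with the gripper, or disturb the other things on the bench.

Things in the scene. Friction and masses are not known exactly. Their poses are not given: they have to be found in the camera images.
- potting_plate: loose aluminium plate, 240 (x) x 170 (y) x 8 mm, about 1.4 kg, standing tilted. Origin: middle of its underside; x along its length, z up out of its top. The +x end lies on a fixed rail; the -x end is low, on two black rubber feet 12 mm tall, 20 mm wide, at x = -95, y = +-62 mm. Between rail and low end nothing else is under it.
- plate_top (a point): middle of the plate's top face, (0, 0, 8) mm in the plate's frame; the level belongs here, along x. Two black frames (78 x 46 x 11 mm, centred at x = 0, y = +-58 mm, each holding a red board, all fixed to the plate) leave a bare strip 70 mm wide along y = 0.
- plate_low_edge (a point): middle of the lower edge of the plate's low end, (-120, 0, 0) mm in the plate's frame; 10 to 11 mm above the bench at the start, 20 to 27 mm (as high as the rail's crest, differing each time) when level. The wedge goes in here, along the plate's +x.
- base_frame: blue steel frame fixed round the plate, x as the plate's. Origin on the bench line under its rear rail; the rail's crest, 27 mm above the origin, carries the plate (1.5 mm play). The frame is let 0 to 7 mm into the bench, so heights differ each time; 200 mm wide, side bars 14 mm above the origin.
- gate (a point): middle of the mouth of the frame's front gate, (-259, 0, 14) mm in its frame. The gate is two steel claw blocks, x = -259 to -229 mm, with rounded mouths; the wedge passes between them on the bench, slot 39.2 mm wide, centred. Their tops (42 mm above the frame's origin) hook 10 mm over the plate's edge and stop it rising more than 1.5 mm past level.
- wedge_shim: loose beech wedge, 205 (x) x 36 (y) mm, 110 g, flat on the bench. Origin: middle of its underside. Thin toe at x = +102.5 mm, 5 mm high; the top rises evenly (1 in 5) to 29 mm at x = -17.5 mm; from there to the heel at x = -102.5 mm it is a plain block 29 mm high. Friction holds it where it is left; easing it in takes 10 to 22 N.
- wedge_heel (a point): middle of the wedge's heel block, where to grip it: (-77.5, 0, 14.5) mm in the wedge's frame; the fingers close along the wedge's y (36 mm)
- spirit_level: loose red spirit level, 150 (x) x 22 (y) x 36 mm, 250 g, standing on its base. Origin: middle of its base; x along its length. Plain sides 18 mm high over the whole length, 36 mm for |x| > 33 mm; the yellow-green vial, 66 mm long, lies along x in the top of the middle (top at 34 mm), with black lines at x = +-9 mm.
- bubble (a joint): the pale bubble (14 mm long) in the level's vial: offset of its middle from the vial's middle along the level's +x, in m, -0.020 to 0.020 (pegged at the ends). It goes to the higher end, 0.6 mm for each milliradian of tilt, and settles in half a second; within +-0.002 it lies between the black lines.
- solder_reel: bystander: solder reel, 58 mm across, 36 mm high
- tape_amber: bystander: roll of amber tape, 68 mm across, 26 mm high
- flux_bottle: bystander: small flux bottle with needle cap, 30 mm across, 90 mm high
- cell_holder_a: bystander: black cell spacer frame, 42 x 42 x 53 mm
- side_cutters: bystander: blue side cutters, 136 mm long
- flux_tin: bystander: round flux tin, 28 mm across and high

How it is judged:
By the outcome, as a careful person would: the job done as asked, in the order asked, and still so for the second after the job is handed in, with the robot touching nothing.
It also fails if it takes over 72 s, if anything falls off the work surface, if the arm or the gripper's body presses on something with over 40 N, if the wrist force passes 120 N, or if a joint passes its speed limit or range.

### The arm

A 6-joint arm with a two-finger parallel gripper is mounted at the origin on a cart in front of the work surface, level with it; the furniture and walls round the work are solid. World frame = base frame: x ahead of the robot, y to its left, z up, the work surface at z = 0. Lengths are in m, angles in rad, forces in N, time in s.
With the tool pointing down it reaches from about 0.3 to 0.95 m from the base axis. Payload 3.1 kg.
Tool frame: the origin (TCP) lies on the centre line of the jaws, within the pads' length; the fingertips stand nose_length ahead of it and the grasp point (between the pads) is the TCP (nose_length is the distance from the TCP to the fingertips, in m); z points along the fingers, y is the line along which they close (so a half turn about z gives the same grasp; the last joint's range is limited). The gripper opens to 85 mm and grips with 20 to 120 N. Pads are 22 mm wide; open, the fingers measure 114 mm over their backs; the gripper's body (76 mm by 85 mm) begins 54 mm behind the grasp point. The pads swing forward as they close: fully open they stand 13 mm farther back than shut.
Start: joints at [-1.329, 0.308, 1.634, -0, 1.2, -0.07], TCP at [0.192, -0.595, 0.25] pointing down, gripper open.
Joint ranges: [-3.06, 3.06], [-0.79, 1.96], [0.05, 2.63], [-1.19, 4.34], [0.05, 2.64], [-2.94, 2.94]. Speed limits (rad/s): [2.79, 2.79, 3.14, 3.14, 3.14, 3.14].

### API

Orientations are given as a rotation vector (axis times angle).
In Python, from bench import get_state, read_camera, get_calibration, finish_job, nose_length gives the robot as it stands.
- The arm moves only by the tool arm_command, never from a script. Its argument "series" is a list that holds one entry, the list of rows, each a list of 7 numbers: the gripper's target within -1 to 1 (shut at 1, half-way at 0, fully open at -1), then the shift along the tool's x, y, z in cm, then the turn, a rotation vector about the tool's x, y, z in degrees. A call has 1 to 5 rows; each row is the pose to reach, as a shift and turn from the pose commanded when the call began, along the tool's axes at that moment; what a row does not reach only later rows make up. A row lasts 1/10 s, in which the tool goes at most 50 mm and 8.59 degrees, less where a joint would pass 70% of its speed; a pose out of reach is approached as far as the arm can. A call with a gripper value outside its range is refused whole. The fingers move at their own pace and stop on an object; the grip force is fixed at half the most. Time passes only in rows, so rows that repeat a pose let the fingers close. It gives the time, the measured TCP pose, the force, the opening and the grip force at its end, in the units of the state.
- get_state(): the state, without advancing time (a new reading comes with each control period).
- read_camera(name): name is "side" or "top"; returns the picture (480x640x3 uint8, red, green, blue); there is no depth.
- get_calibration(name): a dict with "fx", "fy", "cx", "cy" (pixels), "k1" (the pictures are not rectified: a ray, as slopes to the right and down, at radius r is drawn at 1 + k1 r^2 times it, then the intrinsics apply), "xyz" and "orientation" of the camera in the world. Camera axes: x right, y up, looking along -z (the intrinsics and any distortion apply to the point x, -y, -z); pixel columns grow to the right and rows downward; lengths in m; the calibration is good to about 2 mm. A picture is of the moment at which its call begins. get_calibration takes no time and is no camera call.
- finish_job(): hands the job in; it is judged then, once.
The state is a dict: "clock": time; "joint_pos": joint angles; "dq": joint speeds; "tau": joint torques, N m; "ee_pos": TCP position; "tool_rot": TCP orientation; "wrist_force": force on the tool from outside, world axes, zero at the start; "ft_torque": the same for the moment, N m; "finger_gap": opening from 0.0 (shut) to 1.0 (fully open); "grasp_force": force on a finger pad.
Only numpy, scipy, OpenCV 4.12 (cv2) and the standard library are available. Lean on these libraries where they do the work, as an engineer would, in place of code of your own. Each camera call takes 0.05 s, during which the arm holds its last target. There are 200 camera calls.

## Working session

There is one attempt and no reset: what is moved stays moved. The work goes in short steps, Python scripts to look and compute and a tool call to move; the robot and the scene stay as the last step left them, time stands still between calls to the robot, and variables do not carry over. Pictures are saved under pics/ and viewed, at most 10 in all, crops included, and the job is handed in when it is done.

Besides the shell and the picture viewer there is one more tool, called after "Request:" as name([rows], argument=value, ...), one row to a line, values as JSON. arm_command: Moves the arm, as the interface text tells. Its arguments: {"type":"object","properties":{"series":{"type":"array","items":{"type":"array","items":{"type":"array","items":{"type":"number"}}}}},"required":["series"]}

```bash
mkdir -p pics; ls; python3 - <<'E'
from bench import *
import cv2
print(get_state(), nose_length if not callable(nose_length) else nose_length())
for n in("side","top"):
    print(n,get_calibration(n)); cv2.imwrite(f"pics/{n}0.png",read_camera(n)[:,:,::-1])
E
```

```text
pics
{'clock': 0.0, 'joint_pos': array([-1.32870981e+00,  3.08984190e-01,  1.63522613e+00, -1.69619936e-05,
        1.19969486e+00, -6.97021328e-02]), 'dq': array([ 0.00107538, -0.00096523,  0.00207657,  0.00014067,  0.00035079,
        0.00015913]), 'tau': array([-3.30735793e-04, -4.15250909e+01, -2.76666015e+01, -1.06679138e-04,
        1.03274643e-02, -4.31693124e-06]), 'ee_pos': array([ 0.19150303, -0.59410251,  0.24904114]), 'tool_rot': array([-3.10121860e+00, -4.87427167e-01,  3.37185857e-04]), 'wrist_force': array([-0.6478216 , -0.40647638,  0.31727268]), 'ft_torque': array([5.98255983e-02, 9.64640520e-05, 1.50688949e-02]), 'grasp_force': 0.0, 'finger_gap': 0.9973079412419602} 0.019
side {'fx': 480.0730025777256, 'fy': 480.0730025777256, 'cx': 319.73132334742365, 'cy': 230.89492145213674, 'k1': -0.02746211287905709, 'xyz': array([0.27948224, 0.8830737 , 0.53102833]), 'orientation': array([ 0.24977215, -1.56962002, -2.43423662])}
top {'fx': 555.3500873519455, 'fy': 555.3500873519455, 'cx': 318.2348616863944, 'cy': 237.36033290354445, 'k1': -0.05261159176448376, 'xyz': array([ 0.30234063, -0.12520758,  1.31722131]), 'orientation': array([ 0.1810381 , -0.18471716, -1.59993151])}
```

View pics/top0.png

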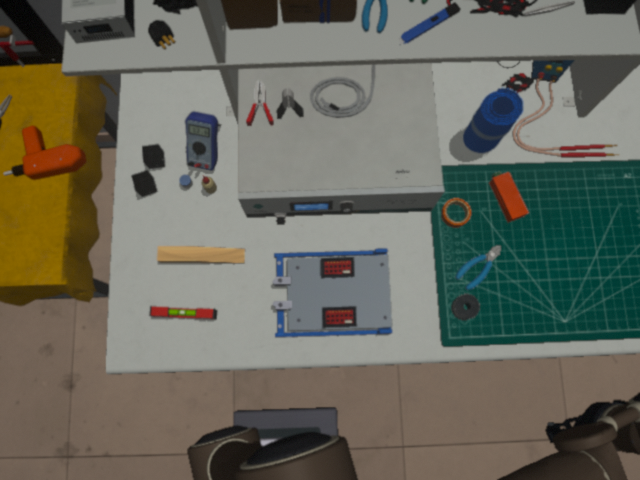

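View pics/side0.png

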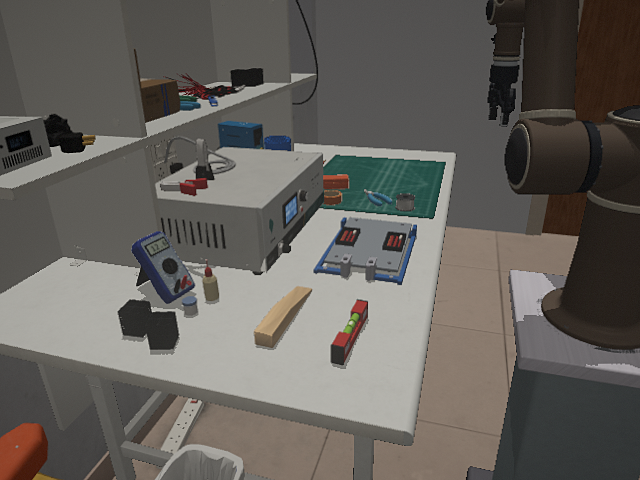

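The top view shows the level at about (183,313) and the wedge at (201,255) with its toe to the right. The plate is at (338,292), with the gate on its left at (280,293). The side view agrees, and the way from the wedge to the gate is clear.

```bash
cat > h.py <<'E'
from bench import *
import cv2, numpy as np
from scipy.spatial.transform import Rotation as R
def cam(n):
    c=get_calibration(n); return c,R.from_rotvec(c["orientation"]).as_matrix()
def rays(n,px):
    c,M=cam(n); px=np.atleast_2d(px).astype(float)
    d=(px-[c["cx"],c["cy"]])/[c["fx"],c["fy"]]; s=d.copy()
    for _ in range(8): s=d/(1+c["k1"]*(s**2).sum(1,keepdims=True))
    return c["xyz"],np.c_[s[:,0],-s[:,1],-np.ones(len(s))]@M.T
def onz(n,px,z):
    o,d=rays(n,px); return o+d*((z-o[2])/d[:,2])[:,None]
def proj(n,P):
    c,M=cam(n); q=(np.atleast_2d(P)-c["xyz"])@M; s=np.c_[q[:,0],-q[:,1]]/-q[:,2:]
    return s*(1+c["k1"]*(s**2).sum(1,keepdims=True))*[c["fx"],c["fy"]]+[c["cx"],c["cy"]]
def hsv(im): return cv2.cvtColor(im,cv2.COLOR_RGB2HSV)
def blobs(m,roi,amin=15):
    x0,y0,x1,y1=roi; k=np.zeros_like(m); k[y0:y1,x0:x1]=m[y0:y1,x0:x1]
    cs,_=cv2.findContours(k,cv2.RETR_EXTERNAL,cv2.CHAIN_APPROX_NONE)
    return sorted([c for c in cs if cv2.contourArea(c)>amin],key=cv2.contourArea,reverse=True)
def rect_on(n,c,z):
    """min-area rect in world (mm) of a contour cast on plane z: centre, size, long-axis angle deg"""
    P=onz(n,c.reshape(-1,2),z)[:,:2]*1000
    (cx,cy),(w,h),a=cv2.minAreaRect(P.astype(np.float32))
    if w<h: w,h,a=h,w,a+90
    return np.round([cx,cy,w,h,(a+90)%180-90],1)
def red(h): return cv2.inRange(h,(0,120,60),(8,255,255))|cv2.inRange(h,(172,120,60),(180,255,255))
E
python3 - <<'E'
from h import *
im=read_camera("top"); h=hsv(im)
cv2.imwrite("pics/c1.png",cv2.resize(im[230:350,140:400,::-1],None,fx=3,fy=3,interpolation=cv2.INTER_CUBIC))
r=red(h); g=cv2.inRange(h,(22,110,80),(45,255,255))
lv=cv2.morphologyEx(r|g,cv2.MORPH_CLOSE,np.ones((5,5)))
for c in blobs(lv,(140,290,230,330)): print("level",rect_on("top",c,.036),cv2.boundingRect(c))
for c in blobs(cv2.inRange(h,(8,50,90),(24,255,255)),(140,235,260,275)): print("wedge",rect_on("top",c,.029),rect_on("top",c,.015),cv2.boundingRect(c))
for c in blobs(r,(310,250,370,335)): print("board",rect_on("top",c,.03),cv2.boundingRect(c))
for c in blobs(cv2.inRange(h,(100,120,60),(125,255,255)),(260,240,400,345)): print("blue",rect_on("top",c,.010),cv2.boundingRect(c))
E
```

```text
level [438.5 187.8 145.   21.7  85.6] (151, 307, 63, 12)
wedge [576.1 147.4 210.2  39.2  86.4] [579.1 150.3 212.5  39.6  86.4] (157, 246, 88, 18)
board [ 416.9 -173.8   62.4   29.9   87.9] (325, 310, 28, 14)
board [ 532.7 -175.4   62.7   31.4  -89.4] (324, 260, 27, 15)
blue [ 404.1 -162.1  267.9   55.8   87.9] (276, 311, 116, 25)
blue [ 551.7 -162.8  267.3   52.   -88.2] (275, 249, 112, 27)
```

View pics/c1.png

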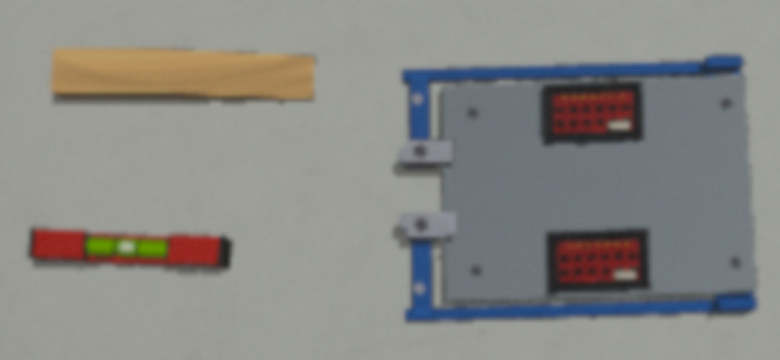

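The crop shows the wedge and level each a degree or two askew, and the frame with the two claws around crop (430,152) and (430,225). Moving towards the level now.

Request:
arm_command([
  [[-1, 2.8, -4, 0, 0, 0, 0], [-1, 5.6, -8, 0, 0, 0, 0], [-1, 8.4, -12, 0, 0, 0, 0], [-1, 11.2, -16, 0, 0, 0, 0], [-1, 14, -20, 0, 0, 0, 0]],
])

```text
clock: 0.65
ee_pos: [0.2637, -0.3595, 0.2499]
tool_rot: [-3.103, -0.486, -0.0]
wrist_force: [1.0, 0.5, 0.2]
finger_gap: 1.002
grasp_force: 0.0
```

Request:
arm_command([
  [[-1, 2.8, -4, 0, 0, 0, 0], [-1, 5.6, -8, 0, 0, 0, 0], [-1, 8.4, -12, 0, 0, 0, 0], [-1, 11.2, -16, 0, 0, 0, 0], [-1, 14, -20, 0, 0, 0, 0]],
])

```text
clock: 1.15
ee_pos: [0.3355, -0.1264, 0.2503]
tool_rot: [3.103, 0.486, 0.001]
wrist_force: [2.0, 0.1, 0.2]
finger_gap: 0.994
grasp_force: 0.0
```

Request:
arm_command([
  [[-1, 2.8, -4, 0, 0, 0, -8], [-1, 5.6, -8, 0, 0, 0, -16], [-1, 8.4, -12, 0, 0, 0, -24], [-1, 11.2, -16, 0, 0, 0, -32], [-1, 14, -20, 0, 0, 0, -40]],
])

```text
clock: 1.65
ee_pos: [0.4074, 0.1072, 0.2504]
tool_rot: [2.744, 1.528, 0.001]
wrist_force: [0.7, -0.5, 0.2]
finger_gap: 1.002
grasp_force: 0.0
```

```bash
cat >> h.py <<'E'
def pose(xyz_mm,yaw,tilt=(0,0)):
    """tool-down target, tool y at yaw deg; tilt = world rotvec deg about x,y; prints shift cm, turn deg"""
    s=get_state(); M=R.from_rotvec(s["tool_rot"])
    a=np.radians(yaw); y=np.array([np.cos(a),np.sin(a),0]); z=np.array([0,0,-1.])
    T=R.from_rotvec(np.radians([tilt[0],tilt[1],0]))*R.from_matrix(np.c_[np.cross(y,z),y,z])
    d=M.inv().apply(np.array(xyz_mm)/1000-s["ee_pos"])*100; r=np.degrees((M.inv()*T).as_rotvec())
    print("clk %.2f"%s["clock"],"ee",np.round(s["ee_pos"]*1000,1),"F",np.round(s["wrist_force"],1),"gap %.3f gf %.1f"%(s["finger_gap"],s["grasp_force"]))
    print("-> shift cm",np.round(d,2),"turn",np.round(r,1)); return d,r
E
python3 - <<'E'
from h import *
pose((438.5,187.8,90),-4.4)
im=read_camera("top"); h=hsv(im); b=cv2.inRange(h,(100,120,50),(125,255,255))
L=[]
for rng,top in(((245,275),1),((305,340),0)):
    p=[]
    for u in range(290,372):
        v=np.where(b[rng[0]:rng[1],u])[0]
        if len(v): p.append((u,rng[0]+(v[0]-.5 if top else v[-1]+.5)))
    P=onz("top",p,.0105)[:,:2]*1000; k=np.polyfit(P[:,1],P[:,0],1); res=P[:,0]-np.polyval(k,P[:,1]); k=np.polyfit(P[abs(res)<2,1],P[abs(res)<2,0],1)
    L.append(k); print("bar x at y=-170:",np.polyval(k,-170),"slope deg",np.degrees(k[0]),res.std())
k=np.mean(L,0); print("mid: x(-40)=%.1f x(-170)=%.1f"%(np.polyval(k,-40),np.polyval(k,-170)))
g=cv2.inRange(h,(22,110,80),(45,255,255))
for c in blobs(cv2.morphologyEx(g,cv2.MORPH_CLOSE,np.ones((5,5))),(140,290,230,330)): print("vial",rect_on("top",c,.03))
# claws: print grey rows across gate column
gr=cv2.cvtColor(im,cv2.COLOR_RGB2GRAY)
for u in(276,280,284,288): print(u,list(gr[272:312,u]))
E
```

```text
clk 1.65 ee [407.4 107.2 250.4] F [ 0.7 -0.5  0.2] gap 1.002 gf 0.0
-> shift cm [ 8.49 -1.62 16.04] turn [  0.1  -0.  -27.4]
bar x at y=-170: 573.8573484491463 slope deg 0.5523436551664254 0.712676449552922
bar x at y=-170: 377.4114732449391 slope deg 0.4678547371480473 0.6271414335701612
mid: x(-40)=476.8 x(-170)=475.6
276 [np.uint8(111), np.uint8(112), np.uint8(112), np.uint8(115), np.uint8(127), np.uint8(146), np.uint8(149), np.uint8(146), np.uint8(144), np.uint8(144), np.uint8(143), np.uint8(129), np.uint8(88), np.uint8(70), np.uint8(83), np.uint8(106), np.uint8(130), np.uint8(159), np.uint8(169), np.uint8(169), np.uint8(168), np.uint8(168), np.uint8(168), np.uint8(168), np.uint8(168), np.uint8(167), np.uint8(167), np.uint8(167), np.uint8(161), np.uint8(151), np.uint8(148), np.uint8(148), np.uint8(146), np.uint8(146), np.uint8(143), np.uint8(140), np.uint8(127), np.uint8(91), np.uint8(86), np.uint8(98)]
280 [np.uint8(76), np.uint8(78), np.uint8(78), np.uint8(82), np.uint8(106), np.uint8(128), np.uint8(114), np.uint8(90), np.uint8(84), np.uint8(94), np.uint8(115), np.uint8(119), n
[... 908 characters left out ...]
.uint8(148), np.uint8(147), np.uint8(147), np.uint8(134), np.uint8(93), np.uint8(80), np.uint8(91)]
288 [np.uint8(119), np.uint8(120), np.uint8(120), np.uint8(121), np.uint8(126), np.uint8(143), np.uint8(148), np.uint8(149), np.uint8(146), np.uint8(146), np.uint8(145), np.uint8(132), np.uint8(94), np.uint8(95), np.uint8(114), np.uint8(119), np.uint8(119), np.uint8(121), np.uint8(120), np.uint8(121), np.uint8(121), np.uint8(121), np.uint8(122), np.uint8(122), np.uint8(122), np.uint8(122), np.uint8(121), np.uint8(123), np.uint8(133), np.uint8(150), np.uint8(151), np.uint8(150), np.uint8(149), np.uint8(148), np.uint8(146), np.uint8(141), np.uint8(123), np.uint8(99), np.uint8(98), np.uint8(111)]
```

Request:
arm_command([
  [[-1, 2.1, -0.4, 4.0, 0, 0, -6.9], [-1, 4.2, -0.8, 8, 0, 0, -13.8], [-1, 6.3, -1.2, 12, 0, 0, -20.7], [-1, 8.49, -1.62, 16.04, 0, 0, -27.4], [-1, 8.49, -1.62, 16.04, 0, 0, -27.4]],
])

```text
clock: 2.2
ee_pos: [0.4338, 0.1852, 0.0829]
tool_rot: [-2.304, -2.126, 0.021]
wrist_force: [-2.0, -0.2, -0.3]
finger_gap: 0.999
grasp_force: 0.0
```

```bash
python3 - <<'E'
from h import *
P=onz("top",[(280,283.6),(280,300.2)],.0385)*1000; print("slot walls",P.round(1))
im=read_camera("top"); cv2.imwrite("pics/c2.png",cv2.resize(im[270:350,130:260,::-1],None,fx=5,fy=5,interpolation=cv2.INTER_CUBIC))
print("proj level ends", proj("top",[[.4385+.075*np.cos(1.494)*s,.1878+.075*np.sin(1.494)*s,.036] for s in(-1,1)]).round(1))
pose((438.5,187.8,25),-4.4)
E
```

```text
slot walls [[497.1 -41.1  38.5]
 [458.5 -40.2  38.5]]
proj level ends [[213.9 313.8]
 [149.5 311. ]]
clk 2.25 ee [435.5 184.9  86. ] F [ 0.3 -0.8 -0.6] gap 1.001 gf 0.0
-> shift cm [0.34 0.33 6.1 ] turn [-0.5  0.2 -0.3]
```

View pics/c2.png

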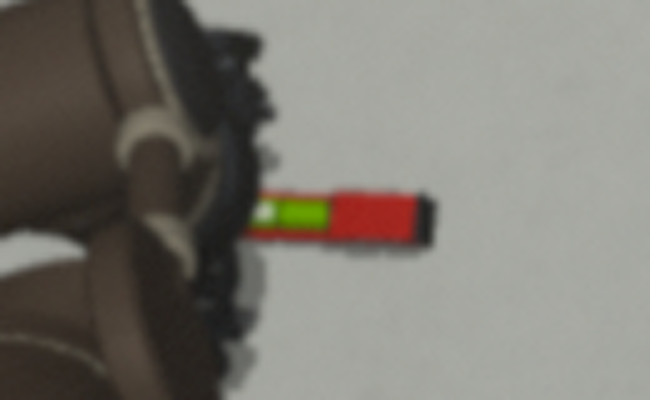

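The gripper stands over the level's middle, with its right end visible at crop (425,220). Descending and closing.

Request:
arm_command([
  [[-1, 0.3, 0.3, 2.5, 0, 0, 0], [-1, 0.3, 0.3, 4.5, 0, 0, 0], [-1, 0.3, 0.3, 6.0, 0, 0, 0], [-1, 0.3, 0.3, 6.0, 0, 0, 0], [0, 0.3, 0.3, 6.0, 0, 0, 0]],
])

```text
clock: 2.75
ee_pos: [0.4434, 0.1881, 0.032]
tool_rot: [2.312, 2.125, 0.004]
wrist_force: [0.2, -0.4, 0.2]
finger_gap: 0.858
grasp_force: 0.0
```

Request:
arm_command([
  [[1, 0, 0, 0, 0, 0, 0], [1, 0, 0, 0, 0, 0, 0], [1, 0, 0, 0, 0, 0, 0], [1, 0, 0, 0, 0, 0, 0], [1, 0, 0, 0, 0, 0, 0]],
])

```text
clock: 3.25
ee_pos: [0.4425, 0.1885, 0.0309]
tool_rot: [2.311, 2.128, 0.001]
wrist_force: [-2.4, 0.1, 7.3]
finger_gap: 0.228
grasp_force: 58.8
```

Request:
arm_command([
  [[0, 0, 0, 0, 0, 0, 0], [0, 0, 0, 0, 0, 0, 0], [0, 0, 0, 0.6, 0, 0, 0], [0, 0, 0, 0.6, 0, 0, 0], [0, 0, 0, 0.6, 0, 0, 0]],
])

```text
clock: 3.75
ee_pos: [0.4416, 0.1881, 0.0233]
tool_rot: [-2.311, -2.128, 0.002]
wrist_force: [0.3, 0.7, 0.1]
finger_gap: 0.498
grasp_force: 0.0
```

Request:
arm_command([
  [[1, 0, 0, 0, 0, 0, 0], [1, 0, 0, 0, 0, 0, 0], [1, 0, 0, 0, 0, 0, 0], [1, 0, 0, 0, 0, 0, 0], [1, 0, 0, 0, 0, 0, 0]],
])

```text
clock: 4.25
ee_pos: [0.4423, 0.1883, 0.0241]
tool_rot: [2.311, 2.128, 0.001]
wrist_force: [-0.7, -0.2, 2.5]
finger_gap: 0.236
grasp_force: 60.1
```

```bash
python3 - <<'E'
from h import *
pose((438.5,187.8,130),-0.5)
E
```

```text
clk 4.25 ee [442.3 188.3  24.1] F [-0.7 -0.2  2.5] gap 0.236 gf 60.1
-> shift cm [ -0.08  -0.37 -10.59] turn [ 0.  -0.  -4.2]
```

Request:
arm_command([
  [[1, 0, 0, -3, 0, 0, 0], [1, 0, 0, -7, 0, 0, 0], [1, -2, 0, -10.6, 0, 0, -2], [1, -6, 0.2, -10.6, 0, 0, -4.2], [1, -10, 0.4, -10.6, 0, 0, -4.2]],
])

```text
clock: 4.75
ee_pos: [0.4385, 0.0878, 0.1311]
tool_rot: [2.227, 2.213, 0.004]
wrist_force: [-0.3, -0.6, -3.1]
finger_gap: 0.243
grasp_force: 59.7
```

Request:
arm_command([
  [[1, -4, 0, 0, 0, 0, 0], [1, -8.5, 0, 0, 0, 0, 0], [1, -13, 0, 0, 0, 0, 0], [1, -17.5, 0, 0, 0, 0, 0], [1, -21, 0, 0, 0, 0, 0]],
])

```text
clock: 5.25
ee_pos: [0.4349, -0.1238, 0.1294]
tool_rot: [-2.233, -2.209, 0.001]
wrist_force: [-0.4, 0.2, -2.8]
finger_gap: 0.238
grasp_force: 59.7
```

```bash
python3 - <<'E'
from h import *
pose((476,-174.6,75),-0.5,(-3,0))
E
```

```text
clk 5.25 ee [ 434.9 -123.8  129.4] F [-0.4  0.2 -2.8] gap 0.238 gf 59.7
-> shift cm [-5.04  4.16  5.44] turn [-0.1 -3.  -0.1]
```

Request:
arm_command([
  [[1, -1.7, 1.4, 0, 0, 0, 0], [1, -3.4, 2.8, 2, 0, -1.5, 0], [1, -5.0, 4.15, 4.4, 0, -3, 0], [1, -5.0, 4.15, 5.4, 0, -3, 0], [1, -5.0, 4.15, 5.4, 0, -3, 0]],
])

```text
clock: 5.75
ee_pos: [0.474, -0.1708, 0.0733]
tool_rot: [2.211, 2.189, -0.061]
wrist_force: [-1.2, 0.2, -2.8]
finger_gap: 0.241
grasp_force: 59.7
```

```bash
python3 - <<'E'
from h import *
pose((476,-174.6,50),-0.5,(-3,0))
a=cv2.resize(read_camera("top")[235:345,260:400,::-1],None,fx=4,fy=4,interpolation=cv2.INTER_CUBIC)
b=cv2.resize(read_camera("side")[190:290,310:430,::-1],None,fx=4,fy=4,interpolation=cv2.INTER_CUBIC)
cv2.imwrite("pics/c3a.png",a);cv2.imwrite("pics/c3b.png",b)
E
```

```text
clk 5.75 ee [ 474.  -170.8   73.3] F [-1.2  0.2 -2.8] gap 0.241 gf 59.7
-> shift cm [-0.27  0.22  2.35] turn [-0.4 -0.2 -0. ]
```

View pics/c3a.png

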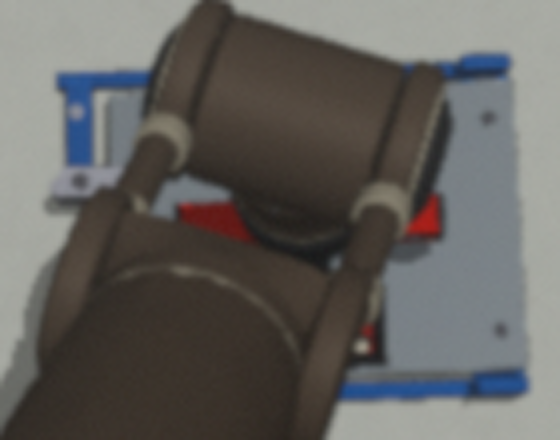

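View pics/c3b.png

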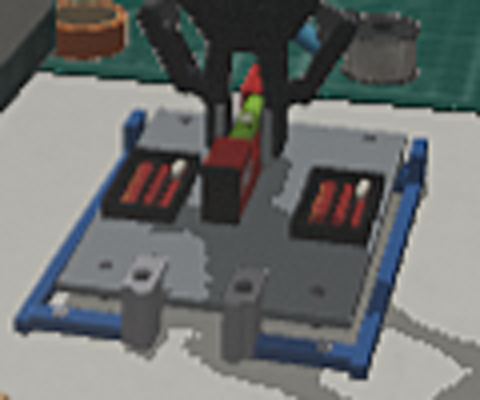

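The level hangs over the bare strip between the two frames, as the side crop shows. Lowering with small steps.

Request:
arm_command([
  [[1, -0.1, 0.1, 0.6, 0, 0, 0], [1, -0.2, 0.1, 1.2, 0, 0, 0], [1, -0.2, 0.1, 1.6, 0, 0, 0], [1, -0.2, 0.1, 1.8, 0, 0, 0], [1, -0.2, 0.1, 1.8, 0, 0, 0]],
])

```text
clock: 6.35
ee_pos: [0.4775, -0.1749, 0.0577]
tool_rot: [2.206, 2.185, -0.058]
wrist_force: [-0.5, -0.2, -2.2]
finger_gap: 0.238
grasp_force: 59.8
```

Request:
arm_command([
  [[1, 0, 0, 0.1, 0, 0, 0], [1, 0, 0, 0.2, 0, 0, 0], [1, 0, 0, 0.2, 0, 0, 0]],
])

```text
clock: 6.65
ee_pos: [0.4779, -0.1751, 0.056]
tool_rot: [2.205, 2.185, -0.058]
wrist_force: [0.3, 0.1, -2.6]
finger_gap: 0.238
grasp_force: 59.8
```

Request:
arm_command([
  [[1, 0, -0.1, 0.15, 0, 0, 0], [1, 0, -0.1, 0.3, 0, 0, 0], [1, 0, -0.1, 0.3, 0, 0, 0]],
])

```text
clock: 6.95
ee_pos: [0.4766, -0.1752, 0.0528]
tool_rot: [2.206, 2.185, -0.058]
wrist_force: [0.0, 0.7, -2.9]
finger_gap: 0.235
grasp_force: 59.8
```

Request:
arm_command([
  [[1, 0, 0, 0.1, 0, 0, 0], [1, 0, 0, 0.1, 0, 0, 0]],
])

```text
clock: 7.15
ee_pos: [0.4767, -0.1753, 0.0519]
tool_rot: [2.205, 2.185, -0.058]
wrist_force: [0.8, -0.3, -2.8]
finger_gap: 0.24
grasp_force: 59.8
```

Request:
arm_command([
  [[1, 0, 0, 0.1, 0, 0, 0], [1, 0, 0, 0.1, 0, 0, 0]],
])

```text
clock: 7.35
ee_pos: [0.4768, -0.1753, 0.0509]
tool_rot: [2.205, 2.185, -0.058]
wrist_force: [0.4, 0.1, -2.8]
finger_gap: 0.234
grasp_force: 59.8
```

Request:
arm_command([
  [[1, 0, 0, 0.1, 0, 0, 0], [1, 0, 0, 0.1, 0, 0, 0]],
])

```text
clock: 7.55
ee_pos: [0.4768, -0.1754, 0.0499]
tool_rot: [2.205, 2.185, -0.058]
wrist_force: [-0.3, -0.2, -2.5]
finger_gap: 0.238
grasp_force: 59.8
```

Request:
arm_command([
  [[1, 0, 0, 0.1, 0, 0, 0], [1, 0, 0, 0.1, 0, 0, 0]],
])

```text
clock: 7.75
ee_pos: [0.477, -0.1755, 0.0492]
tool_rot: [2.205, 2.185, -0.058]
wrist_force: [-0.6, 0.3, -1.3]
finger_gap: 0.243
grasp_force: 59.9
```

Request:
arm_command([
  [[1, 0, 0, 0.05, 0, 0, 0], [0.4, 0, 0, 0.05, 0, 0, 0], [0.3, 0, 0, 0.05, 0, 0, 0], [0.3, 0, 0, 0.05, 0, 0, 0]],
])

```text
clock: 8.15
ee_pos: [0.4771, -0.1757, 0.0486]
tool_rot: [2.205, 2.184, -0.057]
wrist_force: [-0.5, 0.3, 0.3]
finger_gap: 0.348
grasp_force: 0.0
```

Request:
arm_command([
  [[0.3, 0, 0, 0.05, 0, 0, 0], [0.3, 0, 0, -0.5, 0, 0, 0], [0.3, 0, 0, -2, 0, 0, 0], [0.3, 0, 0, -5, 0, 0, 0], [0.3, 0, 0, -9, 0, 3, 0]],
])

```text
clock: 8.65
ee_pos: [0.4748, -0.1689, 0.1376]
tool_rot: [-2.225, -2.209, 0.002]
wrist_force: [0.4, -0.2, -0.7]
finger_gap: 0.354
grasp_force: 0.0
```

```bash
python3 - <<'E'
from h import *
pose((579,140,130),-3.6)
E
```

```text
clk 8.65 ee [ 474.8 -168.9  137.6] F [ 0.4 -0.2 -0.7] gap 0.354 gf 0.0
-> shift cm [30.96 10.19  0.82] turn [-0.3 -0.2  3.2]
```

Request:
arm_command([
  [[-1, 4.7, 0.5, 0, 0, 0, 0], [-1, 9.4, 1, 0, 0, 0, 0], [-1, 14, 2, 0, 0, 0, 1], [-1, 18.7, 3, 0, 0, 0, 2], [-1, 23.4, 4, 0, 0, 0, 3]],
])

```text
clock: 9.15
ee_pos: [0.5194, 0.0646, 0.139]
tool_rot: [2.29, 2.15, 0.001]
wrist_force: [1.0, 0.4, -0.6]
finger_gap: 1.001
grasp_force: 0.0
```

Request:
arm_command([
  [[-1, 4.5, 1, 0, 0, 0, 0], [-1, 9, 2, 0, 0, 0, 0], [-1, 13, 3.4, 0, 0, 0, 0], [-1, 16, 5, 0, 0, 0, 0], [-1, 16, 6, 0, 0, 0, 0]],
])

```text
clock: 9.65
ee_pos: [0.5901, 0.223, 0.1391]
tool_rot: [2.284, 2.157, 0.005]
wrist_force: [-0.5, -0.5, -0.1]
finger_gap: 1.0
grasp_force: 0.0
```

```bash
cat >> h.py <<'E'
def level_look(im):
    h=hsv(im); roi=(290,270,390,315); x0,y0,x1,y1=roi
    g=cv2.inRange(h,(25,110,70),(50,255,255)); k=cv2.morphologyEx(g,cv2.MORPH_CLOSE,np.ones((7,9)))
    c=blobs(k,roi)[0]; x,y,w,hh=cv2.boundingRect(c); rows=slice(y+1,y+hh-1)
    s=im[rows,x-3:x+w+3].astype(float).mean(0); return x-3,s
E
python3 - <<'E'
from h import *
im=read_camera("top"); h=hsv(im)
pose((582.9,226,100),-3.6)
for c in blobs(cv2.inRange(h,(8,50,90),(24,255,255)),(140,235,260,275)): print("wedge",rect_on("top",c,.029),cv2.boundingRect(c))
r=red(h)
lv=cv2.morphologyEx(r|cv2.inRange(h,(22,110,80),(50,255,255)),cv2.MORPH_CLOSE,np.ones((5,5)))
for c in blobs(lv,(300,255,380,330)): print("level/boards",rect_on("top",c,.055),cv2.boundingRect(c))
x,s=level_look(im); print(x); print(s.round().astype(int).tolist())
cv2.imwrite("pics/c4.png",cv2.resize(im[235:345,140:400,::-1],None,fx=3,fy=3,interpolation=cv2.INTER_CUBIC))
E
```

```text
clk 9.70 ee [591.3 220.7 139.1] F [ 0.9 -0.7  0.7] gap 0.998 gf 0.0
-> shift cm [ 0.48 -0.89  3.91] turn [ 0.2 -0.   0.2]
wedge [576.2 147.2 210.   39.   86.3] (157, 246, 88, 18)
level/boards [ 474.8 -175.7  144.9   24.3  -89.7] (307, 284, 64, 12)
level/boards [ 414.7 -172.9   61.2   29.3   87.9] (325, 310, 28, 14)
level/boards [ 528.2 -174.5   61.5   30.7  -89.4] (324, 260, 27, 15)
322
[[164, 35, 30], [148, 40, 30], [112, 68, 32], [89, 111, 15], [99, 144, 0], [104, 152, 0], [104, 153, 0], [104, 152, 0], [103, 152, 0], [103, 152, 0], [103, 152, 0], [101, 149, 0], [94, 137, 0], [87, 126, 3], [98, 145, 0], [104, 153, 0], [102, 152, 0], [102, 153, 0], [102, 152, 0], [100, 148, 0], [91, 134, 1], [87, 127, 10], [104, 146, 30], [127, 158, 81], [150, 167, 122], [157, 170, 134], [154, 169, 132], [141, 163, 110], [114, 152, 56], [97, 140, 5], [91, 112, 18], [118, 64, 32], [156, 37, 30], [166, 36, 31]]
```

View pics/c4.png

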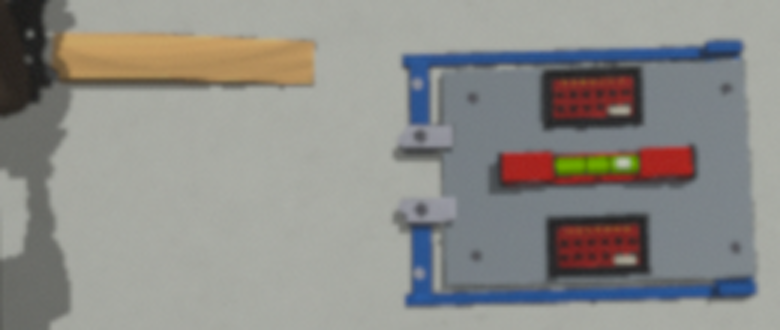

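The level lies centred on the strip at about (338,289), with its bubble pegged to the high end at (346.5,289) and vial middle at 338.6. Next I grip the wedge's heel.

Request:
arm_command([
  [[-1, 0.6, -0.7, 2, 0, 0, 0], [-1, 0.6, -0.7, 5, 0, 0, 0], [-1, 0.6, -0.7, 7, 0, 0, 0], [-1, 0.6, -0.7, 7, 0, 0, 0]],
])

```text
clock: 10.1
ee_pos: [0.5785, 0.2228, 0.0648]
tool_rot: [-2.288, -2.148, 0.013]
wrist_force: [-0.5, 0.4, -0.1]
finger_gap: 0.998
grasp_force: 0.0
```

```bash
python3 - <<'E'
from h import *
pose((584,227,25),-3.7)
E
```

```text
clk 10.10 ee [578.5 222.8  64.8] F [-0.5  0.4 -0.1] gap 0.998 gf 0.0
-> shift cm [0.47 0.55 3.97] turn [-0.5  0.2  0.1]
```

Request:
arm_command([
  [[-1, 0.2, 0.2, 1.5, 0, 0, 0], [-1, 0.2, 0.2, 3, 0, 0, 0], [-1, 0.2, 0.2, 3.5, 0, 0, 0], [-1, 0.2, 0.2, 3.5, 0, 0, 0], [-1, 0.2, 0.2, 3.5, 0, 0, 0]],
])

```text
clock: 10.6
ee_pos: [0.5846, 0.2271, 0.0336]
tool_rot: [2.289, 2.152, 0.0]
wrist_force: [0.7, 0.9, -0.5]
finger_gap: 1.002
grasp_force: 0.0
```

```bash
python3 - <<'E'
from h import *
pose((584,227,25),-3.7)
E
```

```text
clk 10.60 ee [584.6 227.1  33.6] F [ 0.7  0.9 -0.5] gap 1.002 gf 0.0
-> shift cm [-0.02 -0.06  0.86] turn [ 0.  -0.   0.2]
```

Request:
arm_command([
  [[-1, 0, 0, 0.5, 0, 0, 0], [-1, 0, 0, 0.85, 0, 0, 0], [0, 0, 0, 0.85, 0, 0, 0], [0, 0, 0, 0.85, 0, 0, 0], [1, 0, 0, 0.85, 0, 0, 0]],
])

```text
clock: 11.1
ee_pos: [0.5844, 0.2272, 0.025]
tool_rot: [2.289, 2.152, 0.0]
wrist_force: [0.4, -0.6, 0.3]
finger_gap: 0.515
grasp_force: 0.0
```

Request:
arm_command([
  [[1, 0, 0, 0, 0, 0, 0], [1, 0, 0, 0, 0, 0, 0], [1, 0, 0, 0, 0, 0, 0]],
])

```text
clock: 11.4
ee_pos: [0.5848, 0.2273, 0.0253]
tool_rot: [2.289, 2.152, 0.002]
wrist_force: [-0.6, 0.1, 2.3]
finger_gap: 0.407
grasp_force: 61.5
```

```bash
python3 - <<'E'
from h import *
pose((478,150,25),-0.5)
E
```

```text
clk 11.40 ee [584.8 227.3  25.3] F [-0.6  0.1  2.3] gap 0.407 gf 61.5
-> shift cm [ -8.37 -10.19   0.02] turn [ 0.1 -0.  -3. ]
```

Request:
arm_command([
  [[1, 0, 0, -1, 0, 0, 0], [1, -1.5, -2.5, -1.5, 0, 0, -0.8], [1, -3, -5, -1.5, 0, 0, -1.6], [1, -4.7, -7.5, -1.5, 0, 0, -2.4], [1, -6.4, -10.1, -1.5, 0, 0, -3.2]],
])

```text
clock: 11.9
ee_pos: [0.4785, 0.169, 0.0403]
tool_rot: [2.227, 2.216, 0.0]
wrist_force: [-0.1, -0.3, -1.1]
finger_gap: 0.411
grasp_force: 61.3
```

Request:
arm_command([
  [[1, 0, 0, 0, 0, 0, 0], [1, 0, 0, 0.5, 0, 0, 0], [1, 0, 0, 1, 0, 0, 0], [1, 0, 0, 1.3, 0, 0, 0], [1, 0, 0, 1.3, 0, 0, 0]],
])

```text
clock: 12.4
ee_pos: [0.48, 0.1697, 0.0263]
tool_rot: [-2.228, -2.215, 0.001]
wrist_force: [-0.9, -0.6, -2.2]
finger_gap: 0.407
grasp_force: 61.2
```

```bash
python3 - <<'E'
from h import *
pose((479.6,170,25),-0.5)
im=read_camera("top"); h=hsv(im); w=cv2.inRange(h,(8,50,90),(24,255,255))
c=blobs(w,(150,260,300,320))[0]; print(cv2.boundingRect(c))
p=[];q=[]
for u in range(215,262,3):
    v=np.where(w[270:320,u])[0]
    if len(v): p.append((u,270+v[0]-.5)); q.append((u,270+v[-1]+.5))
A=onz("top",p,.022)*1000
# height falls 1:5 toward toe; refine with y-dependent height (grip y=170 -> toe y=-10)
def H(y): return np.clip(5+(y+10)/5,5,29)
for nm,e in(("far",p),("near",q)):
    B=np.array([onz("top",[k],H(a[1])/1000+.003)[0] for k,a in zip(e,A)])*1000
    print(nm,B[:,:2].round(1).tolist(),np.polyfit(B[:,1]+40,B[:,0],1))
cv2.imwrite("pics/c5.png",cv2.resize(im[255:330,190:330,::-1],None,fx=5,fy=5,interpolation=cv2.INTER_CUBIC))
E
```

```text
clk 12.40 ee [480.  169.7  26.3] F [-0.9 -0.6 -2.2] gap 0.407 gf 61.2
-> shift cm [ 0.03 -0.04  0.13] turn [-0.   0.   0.2]
(194, 287, 75, 17)
far [[496.7, 111.4], [496.6, 104.5], [496.5, 97.7], [496.5, 90.9], [496.5, 84.1], [496.4, 77.3], [496.4, 70.4], [496.3, 63.6], [496.3, 56.7], [496.3, 49.8], [496.2, 42.9], [496.2, 36.0], [496.1, 29.1], [496.1, 22.2], [496.0, 15.2], [496.0, 8.3]] [6.24508528e-03 4.95691283e+02]
near [[459.3, 111.2], [459.1, 104.4], [459.0, 97.6], [459.0, 90.9], [458.9, 84.1], [458.8, 77.3], [458.8, 70.5], [458.7, 63.7], [458.6, 56.9], [458.5, 50.1], [458.4, 43.2], [458.4, 36.4], [460.6, 29.5], [460.6, 22.6], [458.1, 15.7], [458.0, 8.8]] [1.35746325e-03 4.58790987e+02]
```

View pics/c5.png

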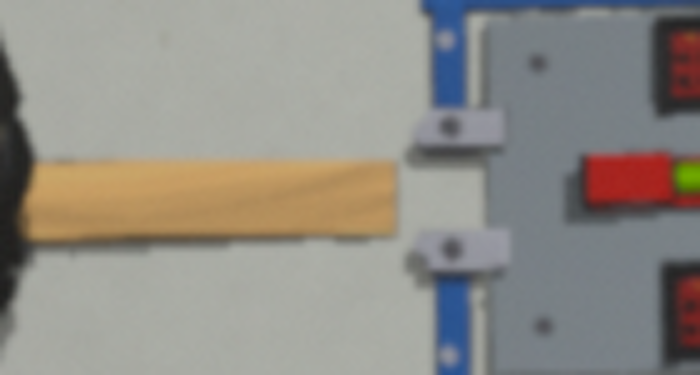

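The wedge toe ends at about (269,294), in line with the slot between the claws at rows 284 to 300, and its centre line agrees within 0.5 mm. Setting it down and advancing gently.

Request:
arm_command([
  [[1, 0, 0, 0.1, 0, 0, 0], [1, -0.5, 0, 0.1, 0, 0, -0.2], [1, -1.0, 0, 0.1, 0, 0, -0.2], [1, -1.5, 0, 0.1, 0, 0, -0.2], [1, -2, 0, 0.1, 0, 0, -0.2]],
])

```text
clock: 12.95
ee_pos: [0.4795, 0.1488, 0.026]
tool_rot: [2.224, 2.218, 0.0]
wrist_force: [-0.6, -0.3, -1.7]
finger_gap: 0.407
grasp_force: 61.2
```

Request:
arm_command([
  [[1, -0.3, 0, 0, 0, 0, 0], [1, -0.6, 0, 0, 0, 0, 0], [1, -0.9, 0, 0, 0, 0, 0], [1, -0.9, 0, 0, 0, 0, 0]],
])

```text
clock: 13.35
ee_pos: [0.4794, 0.1401, 0.0259]
tool_rot: [-2.225, -2.218, 0.0]
wrist_force: [0.1, -0.4, -1.8]
finger_gap: 0.412
grasp_force: 61.2
```

Request:
arm_command([
  [[1, -0.3, 0, 0, 0, 0, 0], [1, -0.6, 0, 0, 0, 0, 0], [1, -0.9, 0, 0, 0, 0, 0], [1, -0.9, 0, 0, 0, 0, 0]],
])

```text
clock: 13.75
ee_pos: [0.4793, 0.1311, 0.0259]
tool_rot: [-2.224, -2.218, 0.0]
wrist_force: [0.7, 0.5, -1.6]
finger_gap: 0.409
grasp_force: 61.2
```

Request:
arm_command([
  [[1, -0.3, 0, 0.06, 0, 0, 0], [1, -0.6, 0, 0.06, 0, 0, 0], [1, -0.9, 0, 0.06, 0, 0, 0], [1, -1.2, 0, 0.06, 0, 0, 0], [1, -1.2, 0, 0.06, 0, 0, 0]],
])

```text
clock: 14.25
ee_pos: [0.4794, 0.119, 0.0253]
tool_rot: [2.224, 2.218, -0.0]
wrist_force: [0.4, -0.6, -0.5]
finger_gap: 0.409
grasp_force: 61.4
```

Request:
arm_command([
  [[1, -0.3, 0, 0, 0, 0, 0], [1, -0.6, 0, 0, 0, 0, 0], [1, -0.9, 0, 0, 0, 0, 0], [1, -1.2, 0, 0, 0, 0, 0], [1, -1.2, 0, 0, 0, 0, 0]],
])

```text
clock: 14.75
ee_pos: [0.4793, 0.107, 0.0253]
tool_rot: [2.225, 2.218, -0.0]
wrist_force: [0.5, -0.2, -0.7]
finger_gap: 0.408
grasp_force: 61.4
```

```bash
python3 - <<'E'
from h import *
pose((478.8,100,25.3),-0.5)
im=read_camera("top"); x,s=level_look(im); print(x,s[:,2].astype(int).tolist(),s[:,1].astype(int).tolist())
E
```

```text
clk 14.75 ee [479.3 107.   25.3] F [ 0.5 -0.2 -0.7] gap 0.408 gf 61.4
-> shift cm [-0.7  -0.05 -0.  ] turn [-0.   0.   0.3]
322 [31, 31, 30, 18, 0, 0, 0, 0, 0, 0, 0, 0, 0, 3, 0, 0, 0, 0, 0, 0, 1, 6, 31, 82, 122, 135, 133, 109, 56, 6, 16, 31, 31, 30] [36, 42, 68, 112, 145, 154, 153, 153, 153, 154, 153, 150, 137, 128, 146, 153, 154, 154, 154, 150, 135, 126, 147, 159, 168, 171, 170, 164, 153, 142, 112, 65, 38, 36]
```

Request:
arm_command([
  [[1, -0.3, 0, 0, 0, 0, 0], [1, -0.6, 0, 0, 0, 0, 0], [1, -0.9, 0, 0, 0, 0, 0], [1, -1.2, 0, 0, 0, 0, 0], [1, -1.2, 0, 0, 0, 0, 0]],
])

```text
clock: 15.3
ee_pos: [0.4793, 0.0949, 0.0253]
tool_rot: [2.224, 2.218, -0.0]
wrist_force: [-0.3, -1.4, -1.1]
finger_gap: 0.407
grasp_force: 61.4
```

Request:
arm_command([
  [[1, -0.2, 0, 0, 0, 0, 0], [1, -0.4, 0, 0, 0, 0, 0], [1, -0.6, 0, 0, 0, 0, 0], [1, -0.8, 0, 0, 0, 0, 0], [1, -1.0, 0, 0, 0, 0, 0]],
])

```text
clock: 15.8
ee_pos: [0.4798, 0.0879, 0.0256]
tool_rot: [-2.225, -2.215, -0.006]
wrist_force: [-0.8, 12.3, -1.0]
finger_gap: 0.41
grasp_force: 61.3
```

Request:
arm_command([
  [[1, -0.25, 0, 0, 0, 0, 0], [1, -0.5, 0, 0, 0, 0, 0], [1, -0.75, 0, 0, 0, 0, 0], [1, -1.0, 0, 0, 0, 0, 0], [1, -1.2, 0, 0, 0, 0, 0]],
])

```text
clock: 16.3
ee_pos: [0.4796, 0.0759, 0.0255]
tool_rot: [-2.225, -2.215, -0.005]
wrist_force: [0.3, 11.6, -1.0]
finger_gap: 0.407
grasp_force: 61.2
```

Request:
arm_command([
  [[1, -0.2, 0, 0, 0, 0, 0], [1, -0.4, 0, 0, 0, 0, 0], [1, -0.6, 0, 0, 0, 0, 0], [1, -0.8, 0, 0, 0, 0, 0], [1, -0.8, 0, 0, 0, 0, 0]],
])

```text
clock: 16.8
ee_pos: [0.4794, 0.0675, 0.0254]
tool_rot: [-2.225, -2.215, -0.004]
wrist_force: [0.6, 9.7, -2.0]
finger_gap: 0.41
grasp_force: 61.2
```

```bash
python3 - <<'E'
from h import *
pose((478.8,80,25.3),-0.5)
im=read_camera("top"); x,s=level_look(im); print(x,s[:,2].astype(int).tolist(),s[:,1].astype(int).tolist())
E
```

```text
clk 16.80 ee [479.4  67.5  25.4] F [ 0.6  9.7 -2. ] gap 0.410 gf 61.2
-> shift cm [ 1.25 -0.06  0.01] turn [ 0.  -0.2  0.3]
323 [31, 32, 33, 21, 6, 5, 4, 4, 5, 4, 4, 2, 2, 7, 0, 0, 0, 0, 0, 1, 4, 20, 48, 92, 122, 126, 111, 71, 22, 1, 19, 31, 31, 31] [36, 42, 68, 108, 137, 145, 146, 146, 146, 146, 147, 145, 134, 126, 142, 149, 149, 149, 149, 144, 129, 123, 144, 156, 164, 164, 160, 152, 147, 136, 107, 61, 37, 36]
```

Request:
arm_command([
  [[1, -0.25, 0, 0, 0, 0, 0], [1, -0.5, 0, 0, 0, 0, 0], [1, -0.75, 0, 0, 0, 0, 0], [1, -1.0, 0, 0, 0, 0, 0], [1, -1.2, 0, 0, 0, 0, 0]],
])

```text
clock: 17.35
ee_pos: [0.4792, 0.0558, 0.0253]
tool_rot: [-2.225, -2.215, -0.005]
wrist_force: [0.4, 12.6, -1.7]
finger_gap: 0.404
grasp_force: 61.2
```

Request:
arm_command([
  [[1, -0.2, 0, 0, 0, 0, 0], [1, -0.4, 0, 0, 0, 0, 0], [1, -0.6, 0, 0, 0, 0, 0], [1, -0.6, 0, 0, 0, 0, 0], [1, -0.6, 0, 0, 0, 0, 0]],
])

```text
clock: 17.85
ee_pos: [0.4791, 0.0495, 0.0253]
tool_rot: [-2.224, -2.215, -0.004]
wrist_force: [-0.0, 9.8, -0.6]
finger_gap: 0.41
grasp_force: 61.3
```

```bash
cat >> h.py <<'E'
def bubble():
    x,s=level_look(read_camera("top")); g,b=s[:,1],np.clip(s[:,2]-12,0,None)
    i=np.where(g>95)[0]; l,r=i[0],i[-1]
    L=l-(g[l]-95)/(g[l]-g[l-1]); Rr=r+(g[r]-95)/(g[r]-g[r+1])
    k=np.arange(len(g)); w=(k>L+1.5)&(k<Rr-1.5); c=(k*b*w).sum()/(b*w).sum()
    mm=(c-(L+Rr)/2)*66/(Rr-L); print("bubble %.2f mm (toward rail +), vial px %.1f"%(mm,Rr-L), s[:,2].astype(int).tolist()); return mm
E
python3 - <<'E'
from h import *
pose((478.8,30,25.3),-0.5); bubble()
E
```

```text
clk 17.85 ee [479.1  49.5  25.3] F [-0.   9.8 -0.6] gap 0.410 gf 61.3
-> shift cm [-1.95 -0.02 -0.01] turn [-0.  -0.2  0.3]
bubble 9.73 mm (toward rail +), vial px 27.7 [31, 30, 32, 25, 5, 4, 3, 1, 1, 0, 0, 0, 3, 7, 0, 0, 0, 0, 46, 92, 120, 124, 113, 79, 29, 0, 1, 0, 1, 2, 11, 32, 32, 32]
```

Request:
arm_command([
  [[1, -0.2, 0, 0, 0, 0, 0], [1, -0.4, 0, 0, 0, 0, 0], [1, -0.6, 0, 0, 0, 0, 0], [1, -0.8, 0, 0, 0, 0, 0], [1, -1.0, 0, 0, 0, 0, 0]],
])

```text
clock: 18.4
ee_pos: [0.4791, 0.0398, 0.0253]
tool_rot: [-2.224, -2.215, -0.004]
wrist_force: [0.9, 11.1, -1.2]
finger_gap: 0.406
grasp_force: 61.3
```

Request:
arm_command([
  [[1, -0.2, 0, 0, 0, 0, 0], [1, -0.4, 0, 0, 0, 0, 0], [1, -0.4, 0, 0, 0, 0, 0], [1, -0.4, 0, 0, 0, 0, 0], [1, -0.4, 0, 0, 0, 0, 0]],
])

```text
clock: 18.9
ee_pos: [0.479, 0.0355, 0.0253]
tool_rot: [-2.224, -2.215, -0.004]
wrist_force: [0.2, 9.1, 0.3]
finger_gap: 0.409
grasp_force: 61.4
```

```bash
python3 - <<'E'
from h import *
pose((478.8,30,25.3),-0.5); bubble()
E
```

```text
clk 18.90 ee [479.   35.5  25.3] F [0.2 9.1 0.3] gap 0.409 gf 61.4
-> shift cm [-0.55 -0.02 -0.  ] turn [-0.  -0.2  0.3]
bubble 1.46 mm (toward rail +), vial px 27.6 [29, 30, 30, 28, 7, 1, 0, 0, 0, 0, 0, 0, 0, 10, 20, 60, 101, 125, 126, 108, 65, 26, 1, 1, 0, 0, 0, 1, 1, 2, 6, 28, 32, 31, 32]
```

Request:
arm_command([
  [[1, -0.15, 0, 0, 0, 0, 0], [1, -0.25, 0, 0, 0, 0, 0], [1, -0.25, 0, 0, 0, 0, 0], [1, -0.25, 0, 0, 0, 0, 0], [1, -0.25, 0, 0, 0, 0, 0]],
])

```text
clock: 19.45
ee_pos: [0.479, 0.0332, 0.0253]
tool_rot: [-2.224, -2.215, -0.004]
wrist_force: [0.0, 10.0, -1.3]
finger_gap: 0.416
grasp_force: 61.4
```

Request:
arm_command([
  [[1, -0.0, 0, 0, 0, 0, 0], [1, 0, 0, 0, 0, 0, 0], [1, 0, 0, 0, 0, 0, 0]],
])

```text
clock: 19.75
ee_pos: [0.479, 0.0332, 0.0253]
tool_rot: [-2.224, -2.215, -0.004]
wrist_force: [1.3, 11.1, -1.2]
finger_gap: 0.408
grasp_force: 61.4
```

```bash
python3 - <<'E'
from h import *
pose((478.8,30,25.3),-0.5); bubble()
im=read_camera("top"); cv2.imwrite("pics/c6.png",cv2.resize(im[255:325,270:385,::-1],None,fx=6,fy=6,interpolation=cv2.INTER_CUBIC))
E
```

```text
clk 19.75 ee [479.   33.2  25.3] F [ 1.3 11.1 -1.2] gap 0.408 gf 61.4
-> shift cm [-0.32 -0.02 -0.  ] turn [-0.  -0.2  0.3]
bubble -0.74 mm (toward rail +), vial px 27.5 [28, 30, 32, 28, 6, 0, 0, 0, 0, 0, 0, 0, 1, 21, 52, 93, 123, 127, 111, 72, 30, 8, 2, 1, 0, 0, 0, 0, 0, 2, 6, 28, 31, 30, 31]
```

View pics/c6.png

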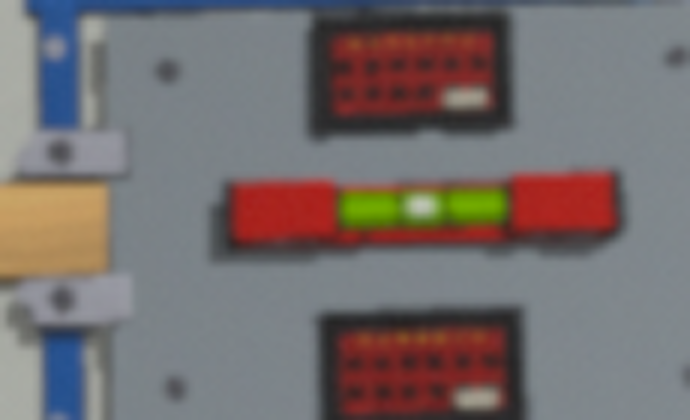

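The bubble sits at crop (421,206) with the vial middle at 424, so it is between the lines. I relax the push and then let go.

Request:
arm_command([
  [[1, 0.1, 0, 0, 0, 0, 0], [1, 0.2, 0, 0, 0, 0, 0], [1, 0.2, 0, 0, 0, 0, 0]],
])

```text
clock: 20.15
ee_pos: [0.479, 0.0333, 0.0253]
tool_rot: [-2.224, -2.218, -0.0]
wrist_force: [-0.4, 3.6, 0.7]
finger_gap: 0.411
grasp_force: 61.4
```

```bash
python3 - <<'E'
from h import *
pose((478.8,30,25.3),-0.5); bubble(); bubble()
E
```

```text
clk 20.15 ee [479.   33.3  25.3] F [-0.4  3.6  0.7] gap 0.411 gf 61.4
-> shift cm [-0.33 -0.02 -0.  ] turn [-0.  -0.   0.3]
bubble -0.73 mm (toward rail +), vial px 27.5 [29, 30, 31, 29, 6, 0, 0, 0, 0, 0, 0, 0, 1, 19, 52, 93, 122, 126, 112, 71, 29, 8, 3, 2, 0, 0, 1, 0, 1, 1, 5, 28, 32, 31, 30]
bubble -0.76 mm (toward rail +), vial px 27.5 [29, 30, 32, 28, 7, 0, 0, 0, 0, 0, 0, 0, 1, 20, 52, 93, 122, 127, 111, 72, 29, 9, 3, 1, 0, 1, 1, 1, 0, 1, 5, 29, 31, 32, 31]
```

Request:
arm_command([
  [[1, 0.08, 0, 0, 0, 0, 0], [0.1, 0.08, 0, 0, 0, 0, 0], [-0.2, 0.08, 0, 0, 0, 0, 0], [-0.5, 0.08, 0, 0, 0, 0, 0], [-0.5, 0.08, 0, 0, 0, 0, 0]],
])

```text
clock: 20.75
ee_pos: [0.4794, 0.0336, 0.0254]
tool_rot: [2.224, 2.219, 0.0]
wrist_force: [0.3, -0.1, -0.6]
finger_gap: 0.751
grasp_force: 0.0
```

Request:
arm_command([
  [[-0.5, 0, 0, -1, 0, 0, 0], [-0.5, 0, 0, -4, 0, 0, 0], [-0.5, 0, 0, -8, 0, 0, 0], [-0.5, 4, 0, -12, 0, 0, 0], [-0.5, 8, 0, -13, 0, 0, 0]],
])

```text
clock: 21.25
ee_pos: [0.4824, 0.1137, 0.1601]
tool_rot: [2.224, 2.211, 0.01]
wrist_force: [0.6, -0.8, 0.2]
finger_gap: 0.748
grasp_force: 0.0
```

Request:
arm_command([
  [[-0.5, 0, 0, 0, 0, 0, 0], [-0.5, 0, 0, 0, 0, 0, 0], [-0.5, 0, 0, 0, 0, 0, 0], [-0.5, 0, 0, 0, 0, 0, 0], [-0.5, 0, 0, 0, 0, 0, 0]],
])

```text
clock: 21.75
ee_pos: [0.4787, 0.1127, 0.1544]
tool_rot: [-2.225, -2.216, 0.003]
wrist_force: [0.1, 0.3, -0.1]
finger_gap: 0.748
grasp_force: 0.0
```

```bash
python3 - <<'E'
from h import *
pose((478.8,30,25.3),-0.5); bubble(); bubble()
im=read_camera("side"); cv2.imwrite("pics/c7.png",cv2.resize(im[180:320,270:450,::-1],None,fx=4,fy=4,interpolation=cv2.INTER_CUBIC))
E
```

```text
clk 21.75 ee [478.7 112.7 154.4] F [ 0.1  0.3 -0.1] gap 0.748 gf 0.0
-> shift cm [-8.26  0.06 12.91] turn [-0.1  0.   0.3]
bubble -0.76 mm (toward rail +), vial px 27.5 [31, 30, 32, 29, 10, 0, 0, 0, 0, 0, 0, 0, 1, 21, 53, 94, 123, 127, 112, 73, 29, 10, 3, 0, 1, 0, 0, 1, 1, 2, 8, 28, 33, 31, 31]
bubble -0.80 mm (toward rail +), vial px 27.6 [30, 31, 33, 30, 9, 0, 0, 0, 0, 0, 0, 0, 2, 23, 53, 95, 124, 128, 112, 72, 29, 10, 3, 1, 1, 0, 1, 1, 1, 1, 7, 29, 33, 31, 32]
```

View pics/c7.png

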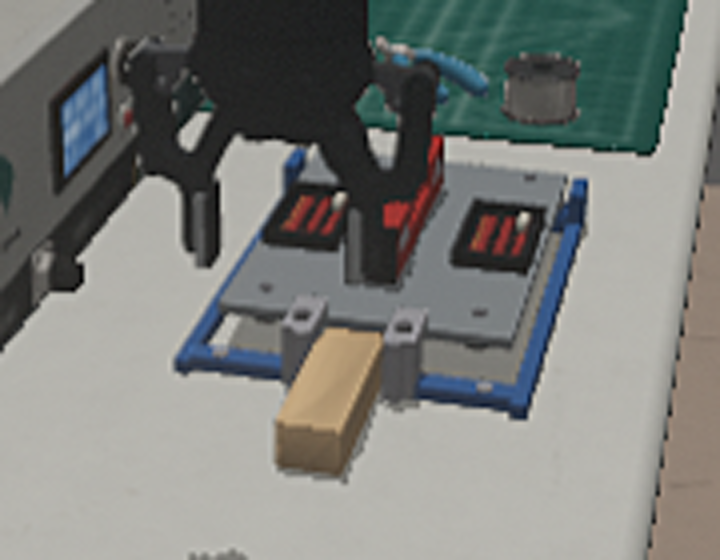

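The wedge sits straight in the gate and carries the plate's low end. The level stands on the strip, its bubble is steady at about -0.8 mm, and the gripper is clear. Handing in.

```bash
python3 -c "
from bench import *
print(finish_job())"
```

```text
the job is handed in; nothing more can be done
None
```

The job is handed in at about 22 s: the plate lies level on the wedge, the bubble rests about 0.8 mm off centre between the black lines, and the arm is clear of everything.

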